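# Find the snug slot for a cup-box divider

### The arm

A 7-joint arm with a two-finger parallel gripper is mounted at the origin on the work surface. World frame = base frame: x ahead of the robot, y to its left, z up, the work surface at z = 0. Lengths are in mm, angles in degrees, forces in N, time in s.
With the tool pointing down it reaches from about 350 to 900 mm from the base axis. Payload 7.2 kg.
Tool frame: the origin (TCP) lies at the very end of the fingers, on their centre line; the grasp point (between the pads) lies grip_depth behind it (grip_depth is the distance from the TCP to the grasp point, in mm); z points along the fingers, y is the line along which they close (so a half turn about z gives the same grasp; the last joint's range is limited). The gripper opens to 85 mm and grips with 20 to 120 N. Pads are 22 mm wide; open, the fingers measure 114 mm over their backs; the gripper's body (76 mm by 85 mm) begins 54 mm behind the grasp point. The pads swing forward as they close: fully open they stand 13 mm farther back than shut.
Start: joints at [-80.627, 23.554, -0.728, 91.456, 0.321, 64.991, -4.71], TCP at [143.59, 608.285, 231.297] pointing down, gripper open.
Joint ranges: [-169.25, 169.25], [-16.82, 113.86], [-84.01, 82.57], [7.8, 145.47], [-59.2, 239.2], [7.22, 106.19], [-163.78, 163.78]. Speed limits (degrees/s): [136.94, 136.94, 172.46, 172.46, 180, 180, 180].

### API

Orientations are given as a 3x3 rotation matrix whose columns are the frame's x, y, z axes.
In Python, from rig import * gives the robot as it stands. The module is installed in compiled form; this text tells all that it offers.
- The arm moves only by the tool arm_command, never from a script. Its argument "moves" is a list of rows, each a list of 4 numbers: the shift along the tool's x, y, z in mm, then the turn about the tool's z in rad. In form: [[dx, dy, dz, roll], ...]. A call has exactly 10 rows; each row is the pose to reach, as a shift and turn from the pose commanded when the call began, along the tool's axes at that moment; what a row does not reach only later rows make up. A row lasts 1/12 s, in which the tool goes at most 41.7 mm and 7.16 degrees, less where a joint would pass 70% of its speed; a pose out of reach is approached as far as the arm can. A call with a gripper value outside its range is refused whole. "hand" is the closure, from -1 (fully open) to 1 (shut), set as the call begins (left out, the last holds). The fingers move at their own pace and stop on an object; the grip force is fixed at half the most. Time passes only in rows, so rows that repeat a pose let the fingers close, or fill a call up. It gives the time, the measured TCP pose, the force, the opening and the grip force at its end, in the units of the state.
- get_obs(): the state, without advancing time (a new reading comes with each control period).
- grab_frame(name): name is "scene" or "top" or "wrist"; returns the picture (420x560x3 uint8, red, green, blue); there is no depth.
- get_calibration(name): a dict with "K" (3x3 intrinsics, pixels), "camera_from_world" (4x4, takes a point from world to camera coordinates). Camera axes: x right, y down, z forward; pixel columns grow to the right and rows downward; lengths in mm; the calibration is good to about 2 mm. A picture is of the moment at which its call begins: read the wrist's pose just before it. get_calibration takes no time and is no camera call; for the wrist camera it gives the pose at the moment of the call.
- hand_in(): hands the job in; it is judged then, once.
The state is a dict: "t": time; "joints": joint angles; "dq": joint speeds; "joint_efforts": joint torques, N m; "eef_pos": TCP position; "orientation": TCP orientation; "contact_force": force on the tool from outside, world axes, zero at the start; "ft_torque": the same for the moment, N m; "width": finger opening in mm; "gripper_force": force on a finger pad.
Only numpy, scipy, OpenCV 4.12 (cv2) and the standard library are available. Lean on these libraries where they do the work, as an engineer would, in place of code of your own. Each camera call takes 0.05 s, during which the arm holds its last target. There are 200 camera calls.

### The job

Put away the cup-box divider that stands in the yellow holder: set its foot down on the narrowest slot of the cream rack, at the yellow end, then step it along slot by slot and push it fully home in the first slot that accepts it, so that its collar lies on the rack, and let go. Feel your way gently, never pressing on the rack with more than about 25 N, and leave the other dividers and everything else on the table where they are.

Things in the scene. Friction and masses are not known exactly. Their poses are not given: they have to be found in the camera images.
- divider_a: one of 3 look-alike upright dividers, 0.1 to 0.2 kg. Origin: underside centre of its foot; x through its thickness, y its width, z up. Foot 58 mm wide, 22 tall, 8, 12 or 16 thick (each has another; which is not told; hidden in the holder); grey collar 30 (x) by 70 (y), z 22 to 28; clear panel 5 thick, 64 wide, z 28 to 88; orange grip block 12 thick (x), 36 wide (y), z 74 to 100
- divider_b: one of 3 look-alike upright dividers, 0.1 to 0.2 kg. Origin: underside centre of its foot; x through its thickness, y its width, z up. Foot 58 mm wide, 22 tall, 8, 12 or 16 thick (each has another; which is not told; hidden in the holder); grey collar 30 (x) by 70 (y), z 22 to 28; clear panel 5 thick, 64 wide, z 28 to 88; orange grip block 12 thick (x), 36 wide (y), z 74 to 100
- divider_c: one of 3 look-alike upright dividers, 0.1 to 0.2 kg. Origin: underside centre of its foot; x through its thickness, y its width, z up. Foot 58 mm wide, 22 tall, 8, 12 or 16 thick (each has another; which is not told; hidden in the holder); grey collar 30 (x) by 70 (y), z 22 to 28; clear panel 5 thick, 64 wide, z 28 to 88; orange grip block 12 thick (x), 36 wide (y), z 74 to 100
- holder_yellow: yellow holder, fixed, 50 (x) by 78 (y), 27 mm tall. Pocket 20 (x) by 66 (y) mm, open on top: a divider hangs in it by its collar, its foot 2 mm off the pocket floor. Origin: underside centre, 8 mm above the table; axes as the divider in it. The 3 holders stand in a row, 90 mm apart along y, in changing order
- holder_left: white holder, fixed, 50 (x) by 78 (y), 27 mm tall. Pocket 20 (x) by 66 (y) mm, open on top: a divider hangs in it by its collar, its foot 2 mm off the pocket floor. Origin: underside centre, 8 mm above the table; axes as the divider in it. The 3 holders stand in a row, 90 mm apart along y, in changing order
- holder_right: white holder, fixed, 50 (x) by 78 (y), 27 mm tall. Pocket 20 (x) by 66 (y) mm, open on top: a divider hangs in it by its collar, its foot 2 mm off the pocket floor. Origin: underside centre, 8 mm above the table; axes as the divider in it. The 3 holders stand in a row, 90 mm apart along y, in changing order
- rack: grey tray of the slotted rack, 152 (x) by 104 (y), 30 mm tall, fixed. Origin: centre of its underside on the table; x runs along the ladder from the narrow (yellow) end to the wide end. Dragging a foot over the rungs takes as much force as presses it down, at times more
- ladder: cream ladder in the tray, 136 (x) by 88 (y) by 30 mm, flat top 46 mm above the table. Slots 6, 10, 14, 18, 22 mm wide in order along +x, 11 mm rungs between, the first rung yellow. Lies on foam: gives straight down only, from 2.6 N on, 1.5 N per mm, 10 mm at most. A foot's snug slot is 2 mm wider than it, the slot before 2 mm too narrow. Origin: underside centre, axes as rack
- slot1 (a point): centre of the mouth of slot 1 of the rack (6 mm wide along x, 68 mm long along y, 25 mm deep), level with the top of the ladder; x points along the ladder towards the wider slots, z up
- slot2 (a point): centre of the mouth of slot 2 of the rack (10 mm wide along x, 68 mm long along y, 25 mm deep), level with the top of the ladder; x points along the ladder towards the wider slots, z up
- slot3 (a point): centre of the mouth of slot 3 of the rack (14 mm wide along x, 68 mm long along y, 25 mm deep), level with the top of the ladder; x points along the ladder towards the wider slots, z up
- slot4 (a point): centre of the mouth of slot 4 of the rack (18 mm wide along x, 68 mm long along y, 25 mm deep), level with the top of the ladder; x points along the ladder towards the wider slots, z up
- slot5 (a point): centre of the mouth of slot 5 of the rack (22 mm wide along x, 68 mm long along y, 25 mm deep), level with the top of the ladder; x points along the ladder towards the wider slots, z up
- kraft_cups: stack of brown paper cups, upside down, 80 mm wide, 111 mm tall; leave it alone. Origin: centre of its underside
- paper_cups: stack of white paper cups, upside down, 80 mm wide, 99 mm tall; leave it alone. Origin: centre of its underside
- mug: cream mug, 80 mm wide, 90 mm tall; leave it alone. Origin: centre of its underside
- moka_pot: cream stove-top coffee pot, 105 mm wide, 190 mm tall; leave it alone. Origin: centre of its underside
- bean_jar: amber glass jar with a wooden cap, 70 mm wide, 110 mm tall; leave it alone. Origin: centre of its underside
- spoon: steel spoon, 150 mm long, lying; leave it alone. Origin near its middle
Mind the look-alikes: they are no part of the job. What is shaped like the divider_a but blue or pink is not meant.

How it is judged (in metres and radians):
On the way, in this order (a step that is already met when the one before it is completed fails the run):
1. the divider from the yellow holder has been lifted clear of it (height (world z) of any of divider_a, divider_b, divider_c above 0.045 m and (horizontal distance between divider_a and holder_yellow above 0.03 m or height (world z) of divider_a above 0.045 m) and (horizontal distance between divider_b and holder_yellow above 0.03 m or height (world z) of divider_b above 0.045 m) and (horizontal distance between divider_c and holder_yellow above 0.03 m or height (world z) of divider_c above 0.045 m)), for 0.1 s.
2. its foot is set down on the narrowest slot, at the yellow end (touching the ladder with its middle from 14 mm before to 10 mm past that slot's middle) (((contact force between divider_a and ladder above 0.8 N and x of divider_a in the frame of slot1 between -0.014 and 0.01 m and y of divider_a in the frame of slot1 between -0.03 and 0.03 m) or (contact force between divider_b and ladder above 0.8 N and x of divider_b in the frame of slot1 between -0.014 and 0.01 m and y of divider_b in the frame of slot1 between -0.03 and 0.03 m) or (contact force between divider_c and ladder above 0.8 N and x of divider_c in the frame of slot1 between -0.014 and 0.01 m and y of divider_c in the frame of slot1 between -0.03 and 0.03 m))), for 0.1 s.
3. it is tried on the slots that follow: it has touched the slot just before its snug one (within 9 mm of that slot's middle), or, if its snug slot is the second, its foot has begun to enter that (((z of divider_a in the frame of slot2 below -0.004 m and x of divider_a in the frame of slot2 between -0.006 and 0.006 m and y of divider_a in the frame of slot2 between -0.03 and 0.03 m) or (contact force between divider_b and ladder above 0.8 N and x of divider_b in the frame of slot2 between -0.009 and 0.009 m) or (contact force between divider_c and ladder above 0.8 N and x of divider_c in the frame of slot3 between -0.009 and 0.009 m))), for 0.1 s.
At the end, for the whole second after the job is handed in: The divider from the yellow holder rests in the narrowest slot that accepts it: within 4 mm of its middle along the ladder, 9 mm across, collar on the ladder within 2.5 mm, upright within 0.12 rad; the other dividers within 15 mm of where they stood; none in the yellow holder (((x of divider_a in the frame of slot2 between -0.004 and 0.004 m and y of divider_a in the frame of slot2 between -0.009 and 0.009 m and z of divider_a in the frame of slot2 below -0.0195 m and angle between divider_a's own z axis and vertical below 0.12 rad and linear speed of divider_a below 0.02 m/s and distance of each of divider_b, divider_c from where it was at the start of the episode below 0.015 m and horizontal distance between each of divider_a, divider_b, divider_c and holder_yellow above 0.05 m) or (x of divider_b in the frame of slot3 between -0.004 and 0.004 m and y of divider_b in the frame of slot3 between -0.009 and 0.009 m and z of divider_b in the frame of slot3 below -0.0195 m and angle between divider_b's own z axis and vertical below 0.12 rad and linear speed of divider_b below 0.02 m/s and distance of each of divider_a, divider_c from where it was at the start of the episode below 0.015 m and horizontal distance between each of divider_a, divider_b, divider_c and holder_yellow above 0.05 m) or (x of divider_c in the frame of slot4 between -0.004 and 0.004 m and y of divider_c in the frame of slot4 between -0.009 and 0.009 m and z of divider_c in the frame of slot4 below -0.0195 m and angle between divider_c's own z axis and vertical below 0.12 rad and linear speed of divider_c below 0.02 m/s and distance of each of divider_a, divider_b from where it was at the start of the episode below 0.015 m and horizontal distance between each of divider_a, divider_b, divider_c and holder_yellow above 0.05 m))); the robot touches nothing.
It fails at once if a divider is pressed against the rack with more than 28 N (contact force between any of divider_a, divider_b, divider_c and rack above 28 N).
It fails at once if the arm or gripper presses on the rack with more than 28 N (contact force between any of the arm, the fingers and rack above 28 N).
It fails at once if a divider tips over (more than 0.7 rad) (angle between any of divider_a, divider_b, divider_c's own z axis and vertical above 0.7 rad).
It fails at once if cups, mug, coffee pot, jar or spoon pushed more than 25 mm (distance of any of kraft_cups, paper_cups, mug, moka_pot, bean_jar, spoon from where it was at the start of the episode above 0.025 m).
It also fails if it takes over 64 s, if anything falls off the work surface, if the arm or the gripper's body presses on something with over 40 N, if the wrist force passes 120 N, or if a joint passes its speed limit or range.

## Working session

There is one attempt and no reset: what is moved stays moved. The work goes in short steps, Python scripts to look and compute and a tool call to move; the robot and the scene stay as the last step left them, time stands still between calls to the robot, and variables do not carry over. Pictures are saved under pics/ and viewed, at most 10 in all, crops included, and the job is handed in when it is done.

Besides the shell and the picture viewer there is one more tool, called after "Request:" as a command line: name --pt "numbers of a row" for each row, then --argument value for the rest. arm_command: Moves the arm, as the interface text tells. Its arguments: {"type":"object","properties":{"moves":{"type":"array"},"hand":{"type":"number"}},"required":["moves"]}

```bash
mkdir -p pics; python3 - <<'E'
from rig import *
import cv2,numpy as np
o=get_obs();print(o['t'],o['eef_pos'],o['orientation'],o['contact_force'],o['width'])
for n in("scene","top"):
    f=grab_frame(n);cv2.imwrite(f"pics/{n}0.png",f[...,::-1]);c=get_calibration(n);print(n,np.round(c['K'],1).tolist(),np.round(c['camera_from_world'],4).tolist())
E
```

```text
0.0 [143.50533978 607.78773392 230.4389807 ] [[-9.73263212e-01  2.29692521e-01 -2.58605942e-04]
 [ 2.29692635e-01  9.73261869e-01 -1.62124740e-03]
 [-1.20697100e-04 -1.63730033e-03 -9.99998652e-01]] [-7.05117532e-01 -2.83933051e-04 -1.42138191e-03] 85.34756998149349
scene [[398.1, 0.0, 280.4], [0.0, 398.1, 218.3], [0.0, 0.0, 1.0]] [[-0.0357, 0.9994, -0.001, 41.5936], [0.6818, 0.0236, -0.7312, -318.3394], [-0.7307, -0.0268, -0.6822, 1540.0345], [0.0, 0.0, 0.0, 1.0]]
top [[399.7, 0.0, 277.0], [0.0, 399.7, 219.2], [0.0, 0.0, 1.0]] [[-0.0077, -1.0, 0.0037, -30.5201], [-0.9894, 0.0071, -0.1452, 559.6143], [0.1451, -0.0048, -0.9894, 1244.8411], [0.0, 0.0, 0.0, 1.0]]
```

View pics/top0.png

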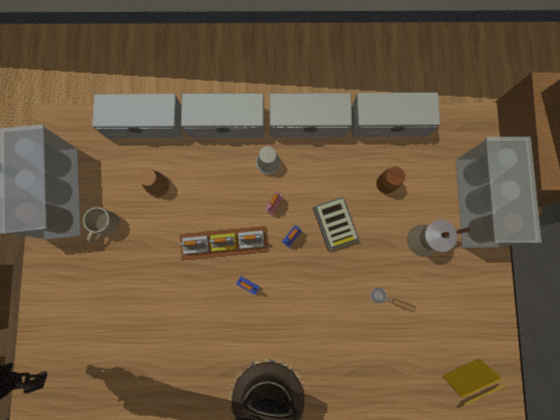

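View pics/scene0.png

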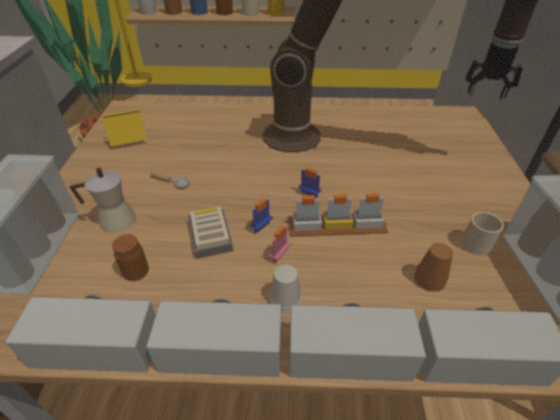

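The top view shows the yellow holder in the middle of the row at about (222,242). The rack is at (336,224), with its yellow end at the bottom (343,240). Next I'll measure both.

```bash
cat > h.py <<'E'
from rig import *
import cv2,numpy as np
def ray(c,uv,z):
    K=c['K'];T=c['camera_from_world'];R=T[:3,:3];o=-R.T@T[:3,3]
    uv=np.atleast_2d(uv).astype(float)
    d=np.c_[(uv-K[:2,2])/np.array([K[0,0],K[1,1]]),np.ones(len(uv))]@R
    return o+d*((z-o[2])/d[:,2])[:,None]
def blobs(m,amin):
    n,l,s,ce=cv2.connectedComponentsWithStats(m.astype(np.uint8)*255)
    return [(ce[i],s[i,4],l==i) for i in range(1,n) if s[i,4]>=amin]
E
python3 - <<'E'
from h import *
for n in("top","scene"):
    f=cv2.imread(f"pics/{n}0.png");c=get_calibration(n)
    hsv=cv2.cvtColor(f,cv2.COLOR_BGR2HSV);H,S,V=cv2.split(hsv)
    print(n,"orange")
    for ce,a,_ in blobs((H<14)&(S>190)&(V>110),6): 
        p=ray(c,ce,105 if 1 else 0)[0];
        if 300<p[0]<650 and abs(p[1])<400: print(np.round(ce,1),a,np.round(p,1))
    print("yellow")
    for ce,a,m in blobs((H>=22)&(H<34)&(S>170)&(V>100),10):
        print(np.round(ce,1),a,np.round(ray(c,ce,41)[0],1),[np.round(ray(c,q,46)[0,:2],1).tolist() for q in cv2.boxPoints(cv2.minAreaRect(np.argwhere(m)[:,::-1].astype(np.float32)))])
    print("cream")
    for ce,a,m in blobs((S<110)&(V>120),150):
        m2=cv2.morphologyEx(m.astype(np.uint8),cv2.MORPH_CLOSE,np.ones((7,7)))
        r=cv2.minAreaRect(np.argwhere(m2>0)[:,::-1].astype(np.float32))
        p=ray(c,ce,46)[0]
        if 300<p[0]<700 and abs(p[1])<350: print(np.round(ce,1),a,np.round(r[1],1),[np.round(ray(c,q,46)[0,:2],1).tolist() for q in cv2.boxPoints(r)])
t=cv2.imread("pics/top0.png");s=cv2.imread("pics/scene0.png")
A=cv2.resize(t[180:270,170:370],None,fx=4,fy=4,interpolation=cv2.INTER_CUBIC)
cv2.imwrite("pics/crop0.png",A)
E
```

```text
top orange
yellow
[222.9 234.9] 57 [510.  138.4  41. ] [[512.1, 179.5], [516.1, 102.6], [505.7, 101.9], [501.8, 178.7]]
[343.2 240.6] 68 [ 489.1 -245.7   41. ] [[483.9, -214.4], [503.6, -272.0], [493.2, -275.3], [473.5, -217.7]]
[222.  248.2] 65 [467.4 140.7  41. ] [[469.2, 175.6], [474.3, 102.3], [464.4, 101.4], [459.3, 174.7]]
[471.4 377.4] 1180 [  68.3 -623.1   41. ] [[77.8, -534.7], [139.8, -681.7], [64.2, -711.6], [3.3, -565.7]]
[484.5 394. ] 77 [  20.1 -658.9   41. ] [[-1.4, -594.7], [49.6, -716.6], [44.4, -718.7], [-6.5, -596.8]]
cream
[336.4 221.3] 578 [42.4 27.2] [[598.6, -163.0], [628.1, -246.6], [498.3, -288.0], [469.7, -205.4]]
scene orange
[310.4 170.6] 12 [366.7  62.1 105. ]
[370.8 197.7] 25 [487.9 227.4 105. ]
[336.6 199.3] 9 [498.1 131.7 105. ]
[341.6 198. ] 11 [491.9 146.2 105. ]
[304.5 200.2] 6 [504.7  43.1 105. ]
[259.6 203.6] 9 [523.3 -79.7 105. ]
[279.9 231.6] 16 [629.8 -20.3 105. ]
yellow
[61.3 11.8] 293 [-1389.9 -1505.3    41. ] [[-1618.9, -1692.0], [-1794.3, -1690.2], [-1067.7, -1244.1], [-950.9, -1261.8]]
[91.3 16.7] 380 [-1296.7 -1273.     41. ] [[-1641.3, -
[... 262 characters left out ...]
.9], [-1544.6, -125.7], [-1543.5, -158.9]]
[91.2 67.8] 10 [-517.9 -971.2   41. ] [[-533.9, -985.6], [-541.2, -982.5], [-471.9, -941.2], [-464.9, -944.2]]
[374.8  77.8] 1960 [-449.5  377.    41. ] [[-352.9, 85.6], [-532.3, 90.8], [-528.1, 692.3], [-350.7, 646.0]]
[109.8  78.8] 12 [-397.7 -838.4   41. ] [[-416.7, -847.1], [-417.0, -837.9], [-364.0, -819.3], [-363.7, -828.3]]
[124.  127.5] 1050 [  28.4 -633.3   41. ] [[-45.4, -739.6], [-105.1, -611.9], [114.9, -526.5], [163.7, -643.4]]
[338.2 223.4] 159 [527.2 140.5  41. ] [[546.9, 97.4], [511.2, 100.9], [517.8, 179.7], [553.1, 174.4]]
cream
[274.5 263.3] 75905 [562.3 291.5] [[997.8, -572.1], [-311.4, -1269.6], [-212.6, 1135.2], [996.8, 530.4]]
```

View pics/crop0.png

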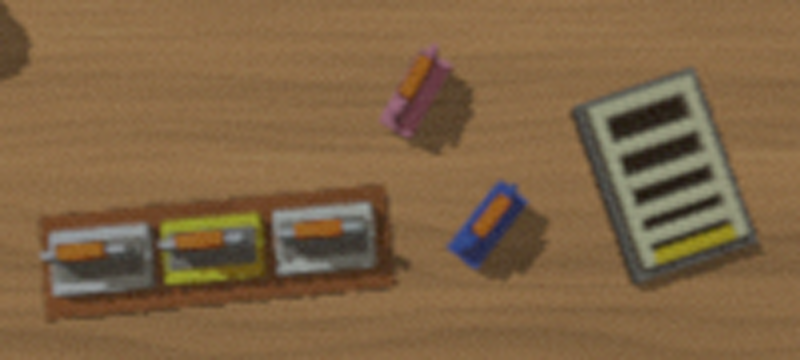

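The crop confirms the layout. The yellow holder's orange block is at full-image (220,240). The ladder is clean, with the yellow rung at the low-x end. Its centre is about (549,-226) and its yaw about 18°. I'll work out the hover move.

```bash
cat >> h.py <<'E'
def delta(x,y,z,yaw):
    "shift in tool axes to TCP xyz, tool-y heading yaw (deg, mod 180), tool down"
    o=get_obs();R=np.array(o['orientation']);p=np.array(o['eef_pos'])
    cur=np.degrees(np.arctan2(R[1,1],R[0,1]))
    d=(cur-yaw+90)%180-90
    print("t",round(o['t'],2),"pos",np.round(p,1),"yaw",round(cur,2),"-> d",np.round(R.T@(np.array([x,y,z])-p),1),"roll",round(np.radians(d),3),"F",np.round(o['contact_force'],1),"w",round(o['width'],1),"gf",o['gripper_force'])
E
python3 - <<'E'
from h import *
import rig
print([k for k in dir(rig) if not k.startswith('__')])
c=get_calibration("top");print(ray(c,(220,240.2),113), ray(c,(170+80/4,180+252/4),113),ray(c,(170+318/4,180+228/4),113))
s=get_calibration("scene");print(ray(s,(339,198.6),105))
print(grip_depth if 'grip_depth' in globals() else '')
w=get_calibration("wrist");T=w['camera_from_world'];R=np.array(get_obs()['orientation']);cp=-T[:3,:3].T@T[:3,3]
print("cam in tool",R.T@(cp-get_obs()['eef_pos']),"axes",np.round(R.T@T[:3,:3].T,3).tolist(),w['K'].tolist())
delta(490,140,230,5)
E
```

```text
['IKError', 'get_calibration', 'get_obs', 'grab_frame', 'grip_depth', 'hand_in']
[[486.28472818 137.5858524  113.        ]] [[478.50513936 227.59385016 113.        ]] [[495.30605389  48.85231314 113.        ]]
[[494.72459668 138.71812025 105.        ]]
18.700000000000003
cam in tool [  77.80275703   -0.44040714 -142.42595773] axes [[-0.001, -0.952, -0.307], [1.0, -0.001, 0.001], [-0.001, -0.307, 0.952]] [[338.4313432622102, 0.0, 282.0415075003295], [0.0, 338.4313432622102, 209.81094766845985], [0.0, 0.0, 1.0]]
t 0.1 pos [143.5 607.8 230.5] yaw 76.72 -> d [-444.7 -375.7    1.1] roll 1.252 F [-0.5 -0.7 -0.1] w 85.0 gf 0.0
```

Request:
arm_command --pt "-15 -12 0 0.04" --pt "-40 -34 0 0.12" --pt "-70 -58 0 0.2" --pt "-100 -83 0 0.28" --pt "-130 -108 0 0.36" --pt "-160 -134 0 0.44" --pt "-190 -160 0 0.52" --pt "-220 -185 0 0.62" --pt "-245 -206 0 0.72" --pt "-265 -223 0 0.8" --hand -1

```text
t: 0.93
eef_pos: [351.7, 327.5, 231.2]
orientation: [[-0.507, 0.862, 0.0], [0.862, 0.507, -0.0], [-0.0, -0.0, -1.0]]
contact_force: [-0.3, 0.5, -0.6]
width: 85.5
gripper_force: 0.0
```

```bash
python3 -c "
from h import *
delta(490,139,230,5)"
```

```text
t 0.93 pos [351.7 327.5 231.2] yaw 30.45 -> d [-232.6   23.7    1.3] roll 0.444 F [-0.3  0.5 -0.6] w 85.5 gf 0.0
```

Request:
arm_command --pt "-30 3 0 0.06" --pt "-65 7 0 0.14" --pt "-100 10 0 0.22" --pt "-135 14 0 0.3" --pt "-170 17 0 0.36" --pt "-200 20 0 0.4" --pt "-220 22 0 0.43" --pt "-230 23 0 0.445" --pt "-232 24 1 0.445" --pt "-232 24 1 0.445"

```text
t: 1.77
eef_pos: [489.6, 144.0, 229.8]
orientation: [[-0.094, 0.996, -0.001], [0.996, 0.094, -0.0], [0.0, -0.001, -1.0]]
contact_force: [-1.0, 0.8, -0.2]
width: 85.5
gripper_force: 0.0
```

```bash
python3 - <<'E'
from h import *
delta(490,139,230,5)
c=get_calibration("wrist");f=grab_frame("wrist")[...,::-1].copy();cv2.imwrite("pics/w1.png",f)
H,S,V=cv2.split(cv2.cvtColor(f,cv2.COLOR_BGR2HSV))
for nm,m,z in(("orange",(H<14)&(S>170)&(V>90),113),("yellow",(H>=22)&(H<34)&(S>150)&(V>80),35)):
    for ce,a,mm in blobs(m,60):
        r=cv2.minAreaRect(np.argwhere(mm)[:,::-1].astype(np.float32));q=ray(c,cv2.boxPoints(r),z)[:,:2]
        print(nm,np.round(ce),a,np.round(ray(c,ce,z)[0],1),np.round(q,1).tolist())
E
```

```text
t 1.77 pos [489.6 144.  229.8] yaw 5.42 -> d [-5.  -0.1 -0.2] roll 0.007 F [-1.   0.8 -0.2] w 85.5 gf 0.0
orange [281. 282.] 72 [496.2  73.2 113. ] [[491.1, 80.6], [500.5, 81.5], [501.8, 67.9], [492.3, 67.0]]
yellow [282. 177.] 1772 [490.2 148.5  35. ] [[462.2, 180.1], [512.2, 184.8], [521.5, 104.9], [467.8, 99.9]]
```

View pics/w1.png

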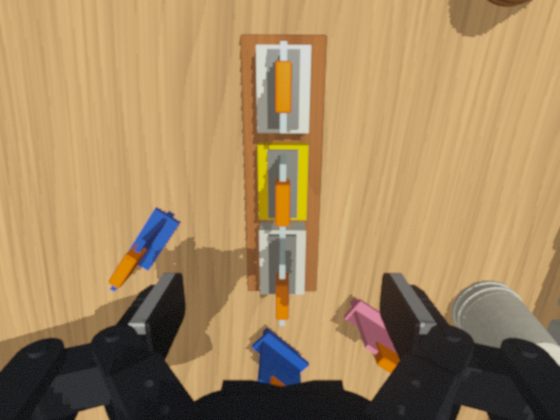

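The wrist view shows the yellow holder at about (283,183) and its divider's orange block at columns 275–290, rows 182–226. The two white holders sit above and below it.

```bash
python3 - <<'E'
from h import *
c=get_calibration("wrist");f=cv2.imread("pics/w1.png")
H,S,V=cv2.split(cv2.cvtColor(f,cv2.COLOR_BGR2HSV))
m=((H<20)&(S>200)&(V>150))
for ce,a,mm in blobs(m,100):
    b=np.argwhere(mm);r=cv2.minAreaRect(b[:,::-1].astype(np.float32))
    print(np.round(ce),a,b.min(0),b.max(0),np.round(r[1],1),r[2])
    y0,x0=b.min(0);y1,x1=b.max(0)
    xs=b[b[:,0]>y1-12][:,1];
    print("  -y end z113",np.round(ray(c,((xs.min()+xs.max()+1)/2,y1+1),113)[0],1),"+y end z113/87",np.round(ray(c,((x0+x1+1)/2,y0),113)[0],1),np.round(ray(c,((x0+x1+1)/2,y0),87)[0],1))
E
```

```text
[282.  89.] 580 [ 62 276] [111 290] [14. 49.] 0.0
  -y end z113 [484.  214.8 113. ] +y end z113/87 [481.1 248.6 113. ] [480.9 251.3  87. ]
[282. 204.] 560 [181 275] [225 289] [44. 14.] 90.0
  -y end z113 [492.1 125.6 113. ] +y end z113/87 [488.5 163.1 113. ] [489.1 157.1  87. ]
[124. 268.] 490 [250 109] [286 139] [13.2 39.6] 32.0053825378418
  -y end z113 [355.6  55.8 113. ] +y end z113/87 [362.4  91.7 113. ] [350.4  78.6  87. ]
[282. 302.] 386 [286 276] [318 287] [32. 11.] 90.0
  -y end z113 [500.1  36.9 113. ] +y end z113/87 [496.9  70.3 113. ] [498.4  55.   87. ]
[388. 359.] 334 [344 377] [372 397] [25.5 18.9] 33.6900634765625
  -y end z113 [605.8 -13.6 113. ] +y end z113/87 [599.5  19.2 113. ] [611.3  -1.1  87. ]
```

Request:
arm_command --pt "0 0.5 10 0.005" --pt "-0.5 0.7 30 0.008" --pt "-0.7 0.7 55 0.008" --pt "-0.7 0.7 80 0.008" --pt "-0.7 0.7 105 0.008" --pt "-0.7 0.7 125 0.008" --pt "-0.7 0.7 140 0.008" --pt "-0.7 0.7 147 0.008" --pt "-0.7 0.7 149 0.008" --pt "-0.7 0.7 149 0.008"

```text
t: 2.65
eef_pos: [490.2, 143.5, 80.9]
orientation: [[-0.087, 0.996, -0.001], [0.996, 0.087, -0.0], [-0.0, -0.001, -1.0]]
contact_force: [0.6, -0.7, -0.5]
width: 85.4
gripper_force: 0.0
```

Request:
arm_command --pt "0 0 0 0" --pt "0 0 0 0" --pt "0 0 0 0" --pt "0 0 0 0" --pt "0 0 0 0" --pt "0 0 0 0" --pt "0 0 0 0" --pt "0 0 0 0" --pt "0 0 0 0" --pt "0 0 0 0" --hand 1

```text
t: 3.48
eef_pos: [490.9, 143.0, 81.6]
orientation: [[-0.086, 0.996, 0.0], [0.996, 0.086, 0.0], [0.0, 0.0, -1.0]]
contact_force: [-0.9, -0.8, 5.9]
width: 11.2
gripper_force: 59.6
```

Request:
arm_command --pt "0 0 -3 0" --pt "0 0 -8 0" --pt "0 0 -16 0" --pt "0 0 -26 0" --pt "0 0 -38 0" --pt "0 0 -50 0" --pt "0 0 -62 0" --pt "0 0 -72 0" --pt "0 0 -78 0" --pt "0 0 -80 0"

```text
t: 4.32
eef_pos: [491.3, 143.2, 162.7]
orientation: [[-0.086, 0.996, 0.002], [0.996, 0.086, 0.001], [0.001, 0.002, -1.0]]
contact_force: [-0.1, -0.1, -0.6]
width: 11.4
gripper_force: 58.9
```

```bash
python3 -c "
from h import *
a=np.radians(17.9);C=np.array([548.7,-225.7])
print([np.round(C+s*np.array([np.cos(a),np.sin(a)]),1).tolist() for s in(-54,-35,-12,15,46)])
x,y=C-54*np.array([np.cos(a),np.sin(a)])
delta(x,y,160,17.9)"
```

```text
[[497.3, -242.3], [515.4, -236.5], [537.3, -229.4], [563.0, -221.1], [592.5, -211.6]]
t 4.32 pos [491.3 143.2 162.7] yaw 4.93 -> d [-384.6  -27.1    2.3] roll -0.226 F [-0.1 -0.1 -0.6] w 11.4 gf 58.86484980583191
```

Request:
arm_command --pt "0 0 -15 0" --pt "0 0 -35 0" --pt "-4 0 -48 0" --pt "-14 -1 -50 0" --pt "-34 -2 -50 -0.02" --pt "-64 -5 -50 -0.04" --pt "-96 -7 -50 -0.06" --pt "-130 -9 -50 -0.08" --pt "-164 -12 -50 -0.1" --pt "-198 -14 -50 -0.12"

```text
t: 5.15
eef_pos: [492.6, -57.7, 210.4]
orientation: [[-0.205, 0.979, -0.001], [0.979, 0.205, -0.0], [0.0, -0.001, -1.0]]
contact_force: [0.4, -0.1, -0.9]
width: 11.0
gripper_force: 58.9
```

Request:
arm_command --pt "-30 -3 0 -0.02" --pt "-60 -6 0 -0.04" --pt "-88 -8 0 -0.06" --pt "-112 -10 0 -0.08" --pt "-130 -11 0 -0.09" --pt "-140 -12 0 -0.1" --pt "-146 -12 0 -0.106" --pt "-148 -12 0 -0.106" --pt "-148 -12 0 -0.106" --pt "-148 -12 0 -0.106"

```text
t: 5.98
eef_pos: [512.1, -202.0, 210.9]
orientation: [[-0.307, 0.952, -0.001], [0.952, 0.307, 0.001], [0.001, -0.0, -1.0]]
contact_force: [-0.5, 0.5, -0.6]
width: 11.1
gripper_force: 58.9
```

```bash
python3 - <<'E'
from h import *
delta(497.3,-242.3,160,17.9)
c=get_calibration("wrist");f=grab_frame("wrist")[...,::-1].copy();cv2.imwrite("pics/w2.png",f)
t=grab_frame("top")[...,::-1].copy();cv2.imwrite("pics/t2.png",t)
E
```

```text
t 5.98 pos [ 512.1 -202.   210.9] yaw 17.91 -> d [-33.8 -26.5  50.8] roll 0.0 F [-0.5  0.5 -0.6] w 11.1 gf 58.85024428367615
```

View pics/w2.png

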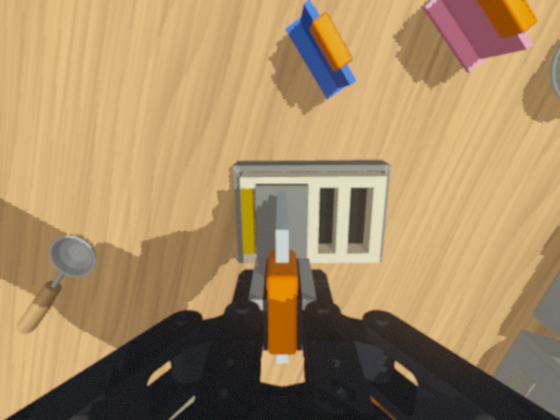

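The divider is held. Its collar covers columns 256–307 and its near edge is at row 184. The ladder spans columns 241–385 and rows 178–263, aligned with the tool. I'll refine the ladder position from this view.

```bash
python3 - <<'E'
from h import *
f=cv2.imread("pics/w2.png");c=get_calibration("wrist");o=get_obs();R=np.array(o['orientation']);p=np.array(o['eef_pos'])
H,S,V=cv2.split(cv2.cvtColor(f,cv2.COLOR_BGR2HSV))
for r in(205,220,240,250): 
    print(r,[tuple(int(v) for v in f[r,x]) for x in(236,239,241,243,247,252,255,258)])
cream=((H>18)&(H<50)&(S<90)&(V>150))|((H>=22)&(H<34)&(S>170)&(V>100))
best=None
for ce,a,m in blobs(cream[150:300,220:410],20):
    b=np.argwhere(m)+[150,220];print(a,b.min(0),b.max(0))
def tool(uv,z): return np.round((ray(c,uv,z)-p)@R,1)
print("right edge mid",tool((386,220),46),"left edge",tool((241,205),46),tool((241,240),46))
print("top",tool((313,178),46),"bottom",tool((350,263.5),46))
zf=210.9-68.6
print("collar cols at top z",tool((256,184),zf+28),tool((308,184),zf+28))
print("left ladder px rows: slots in row 220:", "".join('#' if cream[220,x] else '.' for x in range(232,392)))
print("row 183:", "".join('#' if cream[181,x] else '.' for x in range(232,392)))
E
```

```text
205 [(88, 99, 104), (87, 102, 106), (47, 136, 159), (0, 152, 181), (0, 151, 180), (8, 135, 161), (102, 120, 123), (117, 125, 124)]
220 [(84, 102, 114), (92, 99, 100), (70, 121, 139), (0, 147, 176), (0, 151, 180), (5, 143, 170), (59, 99, 116), (92, 99, 100)]
240 [(82, 111, 135), (89, 97, 98), (85, 102, 108), (36, 140, 167), (0, 150, 179), (0, 148, 177), (41, 98, 118), (89, 96, 97)]
250 [(79, 113, 142), (87, 96, 97), (89, 99, 103), (55, 132, 155), (0, 149, 179), (0, 146, 176), (70, 111, 127), (89, 97, 98)]
5896 [165 239] [263 389]
38 [166 233] [172 240]
805 [189 241] [253 255]
94 [254 244] [262 256]
right edge mid [[-31.6 100.9 165.1]] left edge [[-16.3 -38.3 165.1]] [[-52.2 -39.7 165.1]]
top [[  9.8  29.4 165.1]] bottom [[-78.   69.  165.1]]
collar cols at top z [[ 34.  -13.8  40.8]] [[33.9 15.1 40.8]]
left ladder px rows: slots in row 220: ..........#############...................................................#############.................#############.....................###############.......
row 183: .......######################################################################################################################################################...
```

Request:
arm_command --pt "-6 -4 3 0" --pt "-14 -10 12 0" --pt "-22 -17 25 0" --pt "-29 -22 40 0" --pt "-32 -24.5 54 0" --pt "-33 -25 66 0" --pt "-33 -25 75 0" --pt "-33 -25 82 0" --pt "-33 -25 85 0" --pt "-33 -25 86 0"

```text
t: 6.92
eef_pos: [498.7, -241.5, 124.8]
orientation: [[-0.308, 0.952, -0.001], [0.952, 0.308, 0.0], [0.0, -0.0, -1.0]]
contact_force: [0.9, 0.3, -0.5]
width: 11.2
gripper_force: 58.9
```

```bash
python3 - <<'E'
from h import *
delta(497.3,-242.3,114.6,17.9)
c=get_calibration("wrist");f=grab_frame("wrist")[...,::-1].copy();cv2.imwrite("pics/w3.png",f)
t=grab_frame("scene")[...,::-1].copy();cv2.imwrite("pics/s3.png",t)
a=cv2.resize(t[180:270,170:270],(600,540),interpolation=cv2.INTER_CUBIC)
cv2.imwrite("pics/s3c.png",a)
E
```

```text
t 6.92 pos [ 498.7 -241.5  124.8] yaw 17.91 -> d [-0.4 -1.6 10.2] roll 0.0 F [ 0.9  0.3 -0.5] w 11.2 gf 58.89437019824982
```

View pics/w3.png

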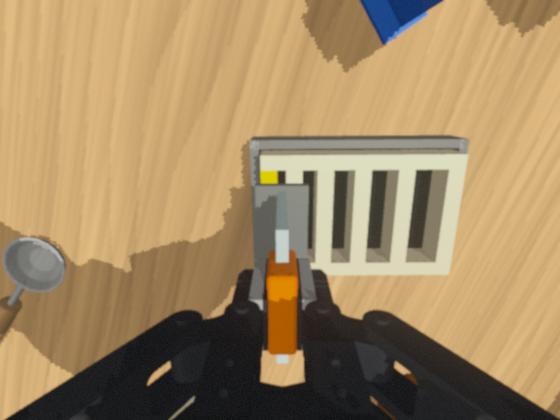

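The foot hovers over slot 1. The slots are visible from row 171 down, so I'll read their edges at rows 174–181.

```bash
python3 - <<'E'
from h import *
f=cv2.imread("pics/w3.png");c=get_calibration("wrist");o=get_obs();R=np.array(o['orientation']);p=np.array(o['eef_pos'])
tool=lambda uv,z:(ray(c,uv,z)-p)@R
for r in(174,177,180):
    g=f[r,255:475].astype(int).sum(1);b=g>380
    e=[255+i+(380-g[i])/(g[i+1]-g[i]) +.5 for i in range(len(b)-1) if b[i]!=b[i+1]]
    print(r,np.round(e,1),np.round(tool([(x,r) for x in e],46)[:,1],1))
print(f[177,255:325].astype(int).sum(1))
for r in (190,220): 
    g=f[r,245:320].astype(int).sum(1);print(r,g.tolist())
print("collar",tool([(255.5,200),(312,200)],124.8-68.6+28)[:,1], tool([(280,184)],84)[:,0],"ladder top/bot",tool([(350,155),(350,275)],46)[:,0])
E
```

```text
174 [260.5 276.7 285.4 303.3 316.2 335.  353.7 372.5 397.2 416.2 446.8] [-13.6  -2.9   2.9  14.9  23.4  36.   48.4  61.   77.4  90.1 110.5]
177 [260.6 276.7 285.4 303.2 316.  334.8 353.5 372.3 396.9 415.8 446.5] [-13.6  -2.9   2.9  14.9  23.4  36.   48.5  61.   77.5  90.1 110.6]
180 [261.2 276.8 285.4 303.2 316.  334.7 353.2 372.1 396.6 415.4 446.1] [-13.3  -2.8   3.   14.9  23.5  36.   48.4  61.1  77.5  90.1 110.7]
[333 287 287 276 306 378 409 427 426 428 426 426 428 426 428 427 427 427
 426 426 422 391 325 222 157 148 159 149 159 225 402 551 616 630 627 630
 630 629 630 630 630 630 629 631 632 627 612 522 331 176 151 164 163 160
 160 156 174 178 224 307 351 406 533 613 630 634 630 632 631 632]
190 [330, 326, 322, 324, 309, 316, 303, 295, 289, 327, 378, 410, 415, 410, 411, 417, 416, 415, 412, 408, 410, 419, 415, 413, 413, 412, 418, 415, 416, 410, 419, 413, 414, 413, 412, 415, 409, 407, 413, 411, 410, 413, 419, 418, 417, 418, 416, 414, 419, 413, 421, 418, 418, 422, 422, 422, 418, 419, 419, 423, 419, 425, 406, 346, 235, 176, 164, 184, 255, 320, 363, 437, 546, 614, 628]
220 [306, 316, 320, 319, 310, 307, 309, 293, 280, 279, 276, 278, 280, 278, 278, 277, 277, 280, 274, 276, 273, 282, 278, 278, 278, 277, 278, 278, 280, 281, 303, 343, 378, 386, 383, 388, 384, 388, 392, 390, 388, 388, 392, 399, 407, 413, 412, 408, 405, 410, 415, 411, 413, 412, 411, 408, 412, 410, 409, 412, 412, 406, 353, 256, 178, 165, 162, 218, 294, 348, 409, 534, 612, 626, 623]
collar [-14.3123022   17.61501349] [33.760076] ladder top/bot [ 44.04875835 -43.99355652]
```

Slot 1 is directly below at tool y ≈ 0. Slots 2 to 5 lie at +19, +42, +69 and +100 mm. Now a gentle descent onto slot 1.

Request:
arm_command --pt "0 0 2 0" --pt "0 0 4 0" --pt "0 0 6 0" --pt "0 0 8 0" --pt "0 0 9 0" --pt "0 0 10 0" --pt "0 0 11 0" --pt "0 0 12 0" --pt "0 0 12.5 0" --pt "0 0 12.5 0"

```text
t: 7.85
eef_pos: [498.7, -242.0, 113.0]
orientation: [[-0.307, 0.952, 0.0], [0.952, 0.307, 0.0], [0.0, 0.0, -1.0]]
contact_force: [-1.2, 0.2, 3.8]
width: 11.3
gripper_force: 59.6
```

Request:
arm_command --pt "0 0 1 0" --pt "0 0 1.5 0" --pt "0 0 1.5 0" --pt "0 0 1.5 0" --pt "0 0 -2 0" --pt "0 0 -6 0" --pt "0 6 -8 0" --pt "0 13 -8 0" --pt "0 18 -8 0" --pt "0 19 -8 0"

```text
t: 8.68
eef_pos: [518.2, -235.1, 120.6]
orientation: [[-0.309, 0.951, 0.0], [0.951, 0.309, 0.0], [-0.0, 0.001, -1.0]]
contact_force: [-0.1, -0.3, -1.3]
width: 11.7
gripper_force: 58.9
```

Request:
arm_command --pt "0 0 0 0" --pt "0 0 2 0" --pt "0 0 4 0" --pt "0 0 5.5 0" --pt "0 0 7 0" --pt "0 0 8 0" --pt "0 0 9 0" --pt "0 0 10 0" --pt "0 0 11 0" --pt "0 0 11 0"

```text
t: 9.52
eef_pos: [516.6, -236.2, 110.2]
orientation: [[-0.307, 0.952, 0.0], [0.952, 0.307, 0.0], [0.0, 0.0, -1.0]]
contact_force: [-3.0, 1.2, 8.3]
width: 11.3
gripper_force: 60.3
```

Slot 2 resists, with about 9 N pushing back. I'll lighten the press and slide a little each way to rule out misalignment.

Request:
arm_command --pt "0 0 -1.5 0" --pt "0 -0.3 -2 0" --pt "0 -0.6 -2 0" --pt "0 -0.9 -2 0" --pt "0 -1.2 -2 0" --pt "0 -1.5 -2 0" --pt "0 -1.8 -2 0" --pt "0 -2.1 -2 0" --pt "0 -2.4 -2 0" --pt "0 -2.4 -2 0"

```text
t: 10.35
eef_pos: [515.4, -236.8, 112.2]
orientation: [[-0.307, 0.952, 0.002], [0.952, 0.307, -0.0], [-0.001, 0.002, -1.0]]
contact_force: [2.4, 2.2, 5.2]
width: 11.1
gripper_force: 59.8
```

Request:
arm_command --pt "0 0.5 0 0" --pt "0 1 0 0" --pt "0 1.5 0 0" --pt "0 2.1 0 0" --pt "0 2.7 0 0" --pt "0 3.2 0 0" --pt "0 3.7 0 0" --pt "0 4.2 0 0" --pt "0 4.8 0 0" --pt "0 4.8 0 0"

```text
t: 11.18
eef_pos: [517.2, -236.3, 111.4]
orientation: [[-0.306, 0.952, -0.003], [0.952, 0.306, -0.001], [0.0, -0.003, -1.0]]
contact_force: [-2.8, -0.1, 6.6]
width: 11.4
gripper_force: 60.0
```

Request:
arm_command --pt "0 0 -4 0" --pt "0 -1 -7 0" --pt "0 -1 -7 0" --pt "0 -1 -6 0" --pt "0 -1 -4 0" --pt "0 -1 -3 0" --pt "0 -1 -2 0" --pt "0 -1 -1 0" --pt "0 -1 0 0" --pt "0 -1 0 0"

```text
t: 12.02
eef_pos: [518.0, -235.5, 111.8]
orientation: [[-0.307, 0.952, -0.0], [0.952, 0.307, 0.0], [0.001, -0.0, -1.0]]
contact_force: [-1.6, 1.5, 4.9]
width: 11.2
gripper_force: 59.9
```

Request:
arm_command --pt "0 0 -4 0" --pt "0 6 -9 0" --pt "0 14 -9 0" --pt "0 20 -9 0" --pt "0 21.6 -9 0" --pt "0 21.6 -9 0" --pt "0 21.6 -7 0" --pt "0 21.6 -5 0" --pt "0 21.6 -4 0" --pt "0 21.6 -3 0"

```text
t: 12.85
eef_pos: [538.2, -229.2, 114.5]
orientation: [[-0.307, 0.952, -0.0], [0.952, 0.307, 0.0], [0.0, -0.0, -1.0]]
contact_force: [-1.1, -0.4, 2.1]
width: 11.3
gripper_force: 59.3
```

Request:
arm_command --pt "0 0 0 0" --pt "0 0 1 0" --pt "0 0 2 0" --pt "0 0 3 0" --pt "0 0 4 0" --pt "0 0 4.5 0" --pt "0 0 5 0" --pt "0 0 5 0" --pt "0 0 5 0" --pt "0 0 5 0"

```text
t: 13.68
eef_pos: [538.6, -229.2, 110.4]
orientation: [[-0.307, 0.952, 0.0], [0.952, 0.307, 0.0], [-0.0, 0.0, -1.0]]
contact_force: [-1.9, 0.5, 7.3]
width: 11.3
gripper_force: 60.2
```

Slot 3 also resists. Before deciding, I'll check alignment there with the camera.

```bash
python3 - <<'E'
from h import *
f=grab_frame("wrist")[...,::-1].copy();cv2.imwrite("pics/w4.png",f)
c=get_calibration("wrist");o=get_obs();R=np.array(o['orientation']);p=np.array(o['eef_pos'])
tool=lambda uv,z:(ray(c,uv,z)-p)@R
print(p,o['contact_force'])
for r in(150,156,160,164,168,172,176,180):
    g=f[r,180:450].astype(int).sum(1);b=g>380
    e=[180+i+(380-g[i])/(g[i+1]-g[i]) +.5 for i in range(len(b)-1) if b[i]!=b[i+1]]
    if len(e):print(r,np.round(e,1),np.round(tool([(x,r) for x in e],42.5)[:,1],1))
for r in (192,200,206): 
    g=f[r,245:325].astype(int).sum(1);print(r,g.tolist())
print(tool([(255,200),(308,200)],70)[:,1])
E
```

```text
[ 538.60044125 -229.2443892   110.37356792] [-2.78901376  0.86120767  7.93180197]
150 [344.5 344.5 382.5 382.5 388.2 390.2 397.9 406.5] [39.3 39.3 62.8 62.8 66.3 67.6 72.3 77.6]
172 [358.5 363.2 364.1 379.2] [48.9 51.9 52.4 61.9]
176 [211.1 219.7 241.6 252.8 272.  291.9 311.1 335.9 356.7 381.3 382.1 382.8
 384.4 387.2] [-44.2 -38.7 -24.9 -17.8  -5.7   7.   19.1  34.8  47.9  63.5  64.   64.5
  65.4  67.2]
180 [211.4 220.  241.5 253.  272.2 292.  311.1 335.  356.5 383.1 384.8 387.2] [-44.2 -38.7 -25.  -17.7  -5.6   7.   19.1  34.3  47.9  64.9  65.9  67.5]
192 [171, 166, 167, 170, 174, 171, 171, 197, 278, 379, 427, 439, 430, 433, 437, 439, 433, 439, 438, 433, 440, 436, 434, 436, 437, 441, 440, 439, 430, 434, 435, 427, 419, 418, 416, 411, 410, 405, 410, 414, 418, 427, 436, 433, 435, 436, 442, 439, 436, 438, 434, 440, 438, 436, 438, 440, 438, 439, 439, 444, 437, 443, 482, 552, 552, 418, 253, 196, 185, 191, 189, 195, 194, 190, 198, 179, 175, 166, 174, 167]
200 [162, 166, 173, 167, 172, 170, 163, 177, 251, 366, 434, 439, 431, 434, 438, 430, 430, 434, 434, 435, 429, 399, 349, 318, 306, 303, 303, 303, 305, 302, 316, 350, 385, 399, 409, 402, 409, 407, 412, 408, 413, 422, 432, 429, 436, 434, 433, 436, 432, 437, 437, 435, 432, 432, 432, 433, 434, 434, 433, 435, 438, 448, 492, 558, 530, 369, 217, 187, 185, 192, 185, 194, 195, 196, 187, 173, 162, 157, 168, 154]
206 [182, 169, 166, 166, 166, 159, 173, 158, 229, 355, 421, 398, 356, 321, 315, 319, 310, 303, 304, 305, 296, 304, 301, 297, 302, 305, 300, 302, 305, 306, 317, 353, 397, 404, 406, 411, 409, 405, 405, 408, 408, 414, 426, 432, 431, 432, 433, 431, 432, 427, 432, 434, 438, 433, 432, 430, 437, 432, 432, 433, 433, 453, 516, 573, 537, 368, 205, 197, 178, 188, 179, 180, 185, 183, 173, 174, 149, 162, 162, 163]
[-14.52613909  15.27288553]
```

View pics/w4.png

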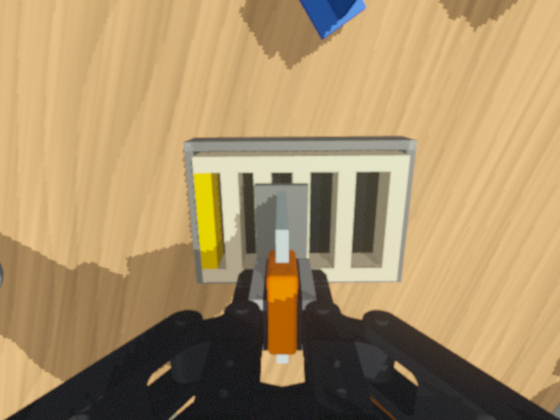

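The image shows slot 3 (columns 272–292) nearly centred under the collar, with the foot about 0.6 mm short. I'll retry at +1 mm.

Request:
arm_command --pt "0 0 -4 0" --pt "0 0.6 -7 0" --pt "0 1 -7 0" --pt "0 1 -6 0" --pt "0 1 -4 0" --pt "0 1 -3 0" --pt "0 1 -2 0" --pt "0 1 -1 0" --pt "0 1 -1 0" --pt "0 1 -1 0"

```text
t: 14.57
eef_pos: [539.9, -228.7, 111.2]
orientation: [[-0.307, 0.952, 0.001], [0.952, 0.307, 0.0], [0.0, 0.001, -1.0]]
contact_force: [-1.2, 1.2, 7.5]
width: 11.0
gripper_force: 60.1
```

Request:
arm_command --pt "0 0 -1 0" --pt "0 0.5 -1 0" --pt "0 1 -1 0" --pt "0 1.5 -1 0" --pt "0 1.5 -1 0" --pt "0 0.5 -1 0" --pt "0 -0.5 -1 0" --pt "0 -1.2 -1 0" --pt "0 -2.2 -1 0" --pt "0 -2.8 -1 0"

```text
t: 15.4
eef_pos: [538.0, -229.5, 112.3]
orientation: [[-0.307, 0.952, 0.002], [0.952, 0.307, -0.0], [-0.001, 0.002, -1.0]]
contact_force: [2.4, 0.9, 4.5]
width: 11.1
gripper_force: 59.7
```

Request:
arm_command --pt "0 0 -4 0" --pt "0 0.6 -7 0" --pt "0 0.8 -7 0" --pt "0 0.8 -6 0" --pt "0 0.8 -4 0" --pt "0 0.8 -3 0" --pt "0 0.8 -2 0" --pt "0 0.8 -1 0" --pt "0 0.8 0 0" --pt "0 0.8 0 0"

```text
t: 16.23
eef_pos: [537.4, -229.3, 111.8]
orientation: [[-0.307, 0.952, -0.001], [0.952, 0.307, 0.0], [0.001, -0.0, -1.0]]
contact_force: [-1.8, 0.7, 5.8]
width: 11.2
gripper_force: 59.9
```

Slot 3 is blocked at offsets from -1 to +1.5 mm, so the foot must be 16 mm thick. Next is slot 4.

Request:
arm_command --pt "0 0 -4 0" --pt "0 6 -9 0" --pt "0 14 -9 0" --pt "0 22 -9 0" --pt "0 27 -9 0" --pt "0 28.4 -9 0" --pt "0 28.4 -9 0" --pt "0 28.4 -7 0" --pt "0 28.4 -5 0" --pt "0 28.4 -4 0"

```text
t: 17.07
eef_pos: [564.2, -220.8, 115.3]
orientation: [[-0.306, 0.952, -0.001], [0.952, 0.306, 0.0], [0.0, -0.001, -1.0]]
contact_force: [-0.1, -0.7, -0.6]
width: 11.4
gripper_force: 58.9
```

Request:
arm_command --pt "0 0 1 0" --pt "0 0 2 0" --pt "0 0 3 0" --pt "0 0 4 0" --pt "0 0 5 0" --pt "0 0 6 0" --pt "0 0 7 0" --pt "0 0 7.5 0" --pt "0 0 7.5 0" --pt "0 0 7.5 0"

```text
t: 17.9
eef_pos: [564.7, -220.6, 108.3]
orientation: [[-0.307, 0.952, 0.0], [0.952, 0.307, -0.0], [-0.0, 0.0, -1.0]]
contact_force: [0.0, 0.0, -1.3]
width: 11.3
gripper_force: 58.9
```

The foot enters slot 4 with no resistance. A sideways wiggle will show whether the fit is snug.

Request:
arm_command --pt "0 0.5 0 0" --pt "0 1 0 0" --pt "0 1.5 0 0" --pt "0 2 0 0" --pt "0 2.5 0 0" --pt "0 2.5 0 0" --pt "0 2.5 0 0" --pt "0 2.5 0 0" --pt "0 2.5 0 0" --pt "0 2.5 0 0"

```text
t: 18.73
eef_pos: [566.1, -220.3, 108.1]
orientation: [[-0.307, 0.952, -0.002], [0.952, 0.307, -0.0], [0.0, -0.002, -1.0]]
contact_force: [-5.5, -1.6, 0.7]
width: 11.2
gripper_force: 59.4
```

Request:
arm_command --pt "0 -1 0 0" --pt "0 -2 0 0" --pt "0 -3 0 0" --pt "0 -4 0 0" --pt "0 -4.5 0 0" --pt "0 -5 0 0" --pt "0 -5 0 0" --pt "0 -5 0 0" --pt "0 -5 0 0" --pt "0 -5 0 0"

```text
t: 19.57
eef_pos: [563.2, -221.1, 108.5]
orientation: [[-0.307, 0.952, 0.001], [0.952, 0.307, 0.0], [-0.0, 0.001, -1.0]]
contact_force: [4.1, 2.0, -1.7]
width: 11.2
gripper_force: 58.8
```

Snug on both sides, centred at the current position +2.5 mm. Push home.

Request:
arm_command --pt "0 1.5 0 0" --pt "0 2.5 1 0" --pt "0 2.5 3 0" --pt "0 2.5 5 0" --pt "0 2.5 7 0" --pt "0 2.5 9 0" --pt "0 2.5 11 0" --pt "0 2.5 12.5 0" --pt "0 2.5 13.5 0" --pt "0 2.5 13.5 0"

```text
t: 20.4
eef_pos: [564.5, -220.6, 94.5]
orientation: [[-0.307, 0.952, -0.0], [0.952, 0.307, 0.0], [0.0, -0.0, -1.0]]
contact_force: [0.6, 0.5, -1.2]
width: 10.8
gripper_force: 58.9
```

Request:
arm_command --pt "0 0 1 0" --pt "0 0 1.5 0" --pt "0 0 2 0" --pt "0 0 2.5 0" --pt "0 0 3 0" --pt "0 0 3.5 0" --pt "0 0 4 0" --pt "0 0 4 0" --pt "0 0 4 0" --pt "0 0 4 0"

```text
t: 21.23
eef_pos: [564.8, -220.6, 91.0]
orientation: [[-0.307, 0.952, 0.0], [0.952, 0.307, 0.0], [-0.0, 0.0, -1.0]]
contact_force: [-1.9, 0.2, 4.2]
width: 11.3
gripper_force: 59.6
```

Request:
arm_command --pt "0 0 -1 0" --pt "0 0 -1 0" --pt "0 0 -1 0" --pt "0 0 -1 0" --pt "0 0 -1 0" --pt "0 0 -1 0" --pt "0 0 -1 0" --pt "0 0 -1 0" --pt "0 0 -1 0" --pt "0 0 -1 0" --hand -1

```text
t: 22.07
eef_pos: [564.7, -220.6, 91.8]
orientation: [[-0.307, 0.952, -0.0], [0.952, 0.307, 0.0], [0.0, -0.0, -1.0]]
contact_force: [-0.3, -0.1, -0.1]
width: 85.6
gripper_force: 0.0
```

Request:
arm_command --pt "0 0 -5 0" --pt "0 0 -15 0" --pt "0 0 -30 0" --pt "0 0 -48 0" --pt "0 0 -66 0" --pt "0 0 -82 0" --pt "0 0 -93 0" --pt "0 0 -98 0" --pt "0 0 -100 0" --pt "0 0 -100 0"

```text
t: 22.9
eef_pos: [564.7, -220.5, 191.9]
orientation: [[-0.307, 0.952, 0.0], [0.952, 0.307, 0.0], [0.0, 0.0, -1.0]]
contact_force: [-0.2, 0.3, 0.0]
width: 85.4
gripper_force: 0.0
```

```bash
python3 - <<'E'
from h import *
w=grab_frame("wrist")[...,::-1];s=grab_frame("scene")[...,::-1]
cv2.imwrite("pics/end.png",np.hstack([cv2.resize(w,(400,300)),cv2.resize(s[140:290,150:350],(400,300),interpolation=cv2.INTER_CUBIC)]))
E
```

```text
(no output)
```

View pics/end.png

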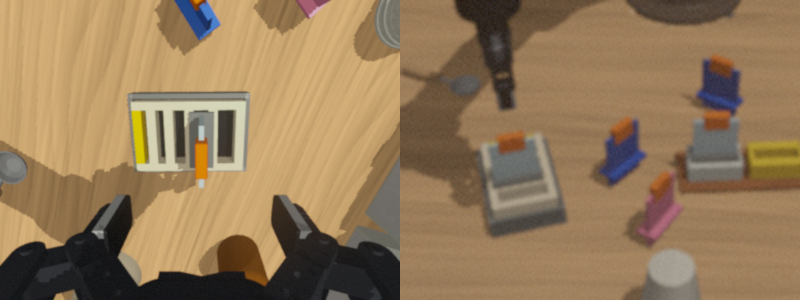

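The divider stands upright in slot 4 at about (200,140) in the left view, with its collar on the ladder. The yellow holder is empty, the neighbours are where they were, and the gripper is clear.

```bash
python3 -c "
from rig import *
print(hand_in())"
```

```text
the job is handed in; nothing more can be done
None
```

The divider from the yellow holder was tried on slots 1, 2 and 3, went home snugly in slot 4 with its collar on the rack, and was released; the job is handed in, but no verdict came back.

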